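# Change over the open pill box

### The arm

A 6-joint arm with a two-finger parallel gripper is mounted at the origin on the work surface. World frame = base frame: x ahead of the robot, y to its left, z up, the work surface at z = 0. Lengths are in m, angles in rad, forces in N, time in s.
With the tool pointing down it reaches from about 0.225 to 0.875 m from the base axis. Payload 3.4 kg.
Tool frame: the origin (TCP) lies midway between the tips of the shut fingers; the grasp point (between the pads) lies 19 mm behind it (manip.tcp_to_grasp is the distance from the TCP to the grasp point, in m); x points along the fingers, y is the direction in which the jaws open and shut, and the axes are right-handed (so a half turn about x gives the same grasp; the last joint's range is limited). The gripper opens to 85 mm and grips with 20 to 120 N. Pads are 22 mm wide; open, the fingers measure 114 mm over their backs; the gripper's body (76 mm by 85 mm) begins 54 mm behind the grasp point. The pads swing forward as they close: fully open they stand 13 mm farther back than shut.
Start: joints at [1.035, 0.276, 1.505, -0, 1.361, -0.121], TCP at [0.232, 0.526, 0.231] pointing down, gripper open.
Joint ranges: [-2.89, 2.89], [-0.75, 2.08], [0.22, 2.7], [-1.18, 4.32], [0.11, 2.71], [-2.7, 2.7]. Speed limits (rad/s): [2.57, 2.57, 3.14, 3.14, 3.14, 3.14].

### API

Orientations are given as a unit quaternion [w, x, y, z].
In Python, from rig import readout, eyes, job, manip gives the robot as it stands. The module is installed in compiled form; this text tells all that it offers.
- The arm moves only by the tool carry_out, never from a script. Its argument "deltas" is one flat list of numbers, 7 for each row, row after row: the shift along the tool's x, y, z scaled (see below), then the turn, a rotation vector about the tool's x, y, z scaled (see below), then the opening, from -1 (shut) to 1 (fully open). In form: [dx, dy, dz, ax, ay, az, grip, dx, dy, dz, ax, ay, az, grip, ...]. A call has 1 to 10 rows; each row shifts and turns the commanded pose from where the row before left it, along the tool's axes as they then stand; what a row does not reach is not made up. The controller multiplies each number of a shift by 60 mm and each number of a turn by 4 degrees. A row lasts 1/8 s, in which the tool goes at most 62.5 mm and 10.7 degrees, less where a joint would pass 70% of its speed; a pose out of reach is approached as far as the arm can. A call with a number of a shift or a turn outside -1 to 1 is refused whole. A call with a gripper value outside its range is refused whole. The fingers move at their own pace and stop on an object; "newtons" is the grip in N (left out, the last holds). Time passes only in rows, so rows that do not move let the fingers close. It gives the time, the measured TCP pose, the force and the opening at its end, in the units of the state.
- readout.get_state(): the state, without advancing time (a new reading comes with each control period).
- eyes.get_image(name): name is "side" or "top"; returns a dict with "color" (384x512x3 uint8, red, green, blue), "z_map" (384x512 float32, m along the optical axis (not along the pixel's ray), 0 where there is no reading), "mtx" (3x3 intrinsics, pixels), "origin" and "orientation" of the camera in the world. Camera axes: x right, y down, z forward; pixel columns grow to the right and rows downward; lengths in m; the calibration is good to about 2 mm. A picture is of the moment at which its call begins.
- job.sign_off(): hands the job in, once; it reports no verdict.
The state is a dict: "clock": time; "qpos": joint angles; "qd": joint speeds; "effort": joint torques, N m; "position": TCP position; "ee_rot": TCP orientation; "contact_force": force on the tool from outside, world axes, zero at the start; "moment": the same for the moment, N m; "width": finger opening in m.
Only numpy, scipy, OpenCV 4.12 (cv2) and the standard library are available. Lean on these libraries where they do the work, as an engineer would, in place of code of your own. Each camera call takes 0.05 s, during which the arm holds its last target.

### The job

The narrow pill box is empty: gently push its open lid over so that it drops shut. Then, with a fingertip under the lip, flip the lid of the wide pill box up past upright so that it falls back and stays open by itself. Only touch and push: do not pinch, lift or shift the boxes, keep the middle box shut, and leave the other things where they are.

Things in the scene. Friction and masses are not known exactly. Their poses are not given: they have to be found in the camera images.
- narrow_box: the narrow pill box of the three: loose, blue plastic, 70 mm deep (its x), 44 mm wide (its y), 58 mm high to the rim, walls 4 mm, about 0.26 kg (varies by 30 %). Origin: centre of its underside; x points from the front (lip side, roughly towards the robot) to the hinge at the back, z up
- narrow_hinge (a point): on the hinge line of the narrow box's lid, mid-width, at the top of its back wall (35 mm behind the box's centre, 58 mm up); the hinge runs along the box's y. Turns with the lid
- narrow_lip (a point): middle of the outer edge of the narrow lid's lip, at its underside. The lid is a 22 g plate 4 mm thick, 44 mm wide and 70 mm long from the hinge, carrying on for 22 mm as a flat lip 27 mm wide that overhangs the front of the box when shut, 58 mm above the table; this point is 92 mm from the hinge
- narrow_lid (a joint): angle of the narrow lid, rad: 0 shut flat on the rim, 1.57 upright, 1.95 its stop (leaning back). No spring or catch, little friction: it falls shut from below about 1.57, and falls back to the stop from above. Starts open, leaning back near its stop
- middle_box: the middle pill box of the three: loose, blue plastic, 70 mm deep (its x), 60 mm wide (its y), 58 mm high to the rim, walls 4 mm, about 0.3 kg (varies by 30 %). Origin: centre of its underside; x points from the front (lip side, roughly towards the robot) to the hinge at the back, z up
- middle_hinge (a point): on the hinge line of the middle box's lid, mid-width, at the top of its back wall (35 mm behind the box's centre, 58 mm up); the hinge runs along the box's y. Turns with the lid
- middle_lip (a point): middle of the outer edge of the middle lid's lip, at its underside. The lid is a 22 g plate 4 mm thick, 60 mm wide and 70 mm long from the hinge, carrying on for 22 mm as a flat lip 37 mm wide that overhangs the front of the box when shut, 58 mm above the table; this point is 92 mm from the hinge
- middle_lid (a joint): angle of the middle lid, rad: 0 shut flat on the rim, 1.57 upright, 1.95 its stop (leaning back). No spring or catch, little friction: it falls shut from below about 1.57, and falls back to the stop from above. Starts shut
- wide_box: the wide pill box of the three: loose, blue plastic, 70 mm deep (its x), 78 mm wide (its y), 58 mm high to the rim, walls 4 mm, about 0.34 kg (varies by 30 %). Origin: centre of its underside; x points from the front (lip side, roughly towards the robot) to the hinge at the back, z up
- wide_hinge (a point): on the hinge line of the wide box's lid, mid-width, at the top of its back wall (35 mm behind the box's centre, 58 mm up); the hinge runs along the box's y. Turns with the lid
- wide_lip (a point): middle of the outer edge of the wide lid's lip, at its underside. The lid is a 22 g plate 4 mm thick, 78 mm wide and 70 mm long from the hinge, carrying on for 22 mm as a flat lip 48 mm wide that overhangs the front of the box when shut, 58 mm above the table; this point is 92 mm from the hinge
- wide_lid (a joint): angle of the wide lid, rad: 0 shut flat on the rim, 1.57 upright, 1.95 its stop (leaning back). No spring or catch, little friction: it falls shut from below about 1.57, and falls back to the stop from above. Starts shut
- denture_case: closed pink denture case, loose, 73 x 88 mm, 37 mm high, standing in the row with the pill boxes; origin centre of its underside
- soap_dish: white ceramic soap dish with a bar of soap, 85 x 120 mm, 33 mm high, behind the row; origin centre of its underside
- magnifier: chrome magnifier lying flat, lens 84 mm across, handle 90 mm along its y, 14 mm high, behind the row; origin under the lens's centre
- toothbrush_cup: green cup, 72 mm across and 95 mm high, toothbrushes to 180 mm, standing loose on the turntable tray behind the row; origin centre of its underside
- lotion_bottle: white bottle, 60 mm across, 170 mm high, behind the row; origin centre of its underside
- cream_jar: white jar, 60 mm across, 45 mm high, to the right of the row; origin centre of its underside

How it is judged:
By the outcome, as a careful person would: the job done as asked, in the order asked, and still so for the second after the job is handed in, with the robot touching nothing.
It also fails if it takes over 51 s, if anything falls off the work surface, if the arm or the gripper's body presses on something with over 40 N, if the wrist force passes 120 N, or if a joint passes its speed limit or range.

## Working session

There is one attempt and no reset: what is moved stays moved. The work goes in short steps, Python scripts to look and compute and a tool call to move; the robot and the scene stay as the last step left them, time stands still between calls to the robot, and variables do not carry over. Pictures are saved under pics/ and viewed, and the job is handed in when it is done.

Besides the shell and the picture viewer there is one more tool, called as name(argument=value, ...) on one line, values as JSON. carry_out: Moves the arm, as the interface text tells. Its arguments: {"type":"object","properties":{"deltas":{"type":"array"},"newtons":{"type":"number"}},"required":["deltas"]}

```bash
mkdir -p pics; python3 - <<'E'
from rig import readout, eyes, job, manip
import cv2, numpy as np, pickle
s=readout.get_state(); print(s)
for n in("side","top"):
    d=eyes.get_image(n); pickle.dump(d,open(n+"0.pkl","wb"))
    cv2.imwrite(f"pics/{n}0.png",cv2.resize(d["color"][:,:,::-1],(768,576)))
    print(n,d["mtx"],d["origin"],d["orientation"])
E
```

```text
{'clock': 0.0, 'qpos': array([ 1.03500975e+00,  2.76593612e-01,  1.50616412e+00,  3.08990087e-06,
        1.36069539e+00, -1.21001479e-01]), 'qd': array([-0.00088733, -0.00118573,  0.00079951,  0.00082542, -0.0007117 ,
       -0.00104256]), 'effort': array([-1.33890262e-03, -4.16776371e+01, -2.45799816e+01, -2.56282556e-04,
        1.14843503e-02,  1.53212994e-05]), 'position': array([0.23144667, 0.52576946, 0.23042816]), 'ee_rot': array([ 0.69174078,  0.14497755,  0.6921671 , -0.14622211]), 'contact_force': array([-0.34021215, -0.01652263, -0.98944696]), 'moment': array([ 0.00745297, -0.00988831, -0.02871297]), 'width': 0.0855608363754928}
side [[415.24522807   0.         263.4428718 ]
 [  0.         415.24522807 191.399042  ]
 [  0.           0.           1.        ]] [ 0.46523161 -1.01642791  0.87824405] [-0.43727238  0.89381074 -0.08900767  0.04441698]
top [[446.91460409   0.         257.25760832]
 [  0.         446.91460409 198.09211706]
 [  0.           0.           1.        ]] [0.48094584 0.00717667 1.17337178] [ 0.06262293 -0.70012444  0.70965395 -0.04791046]
```

View pics/side0.png

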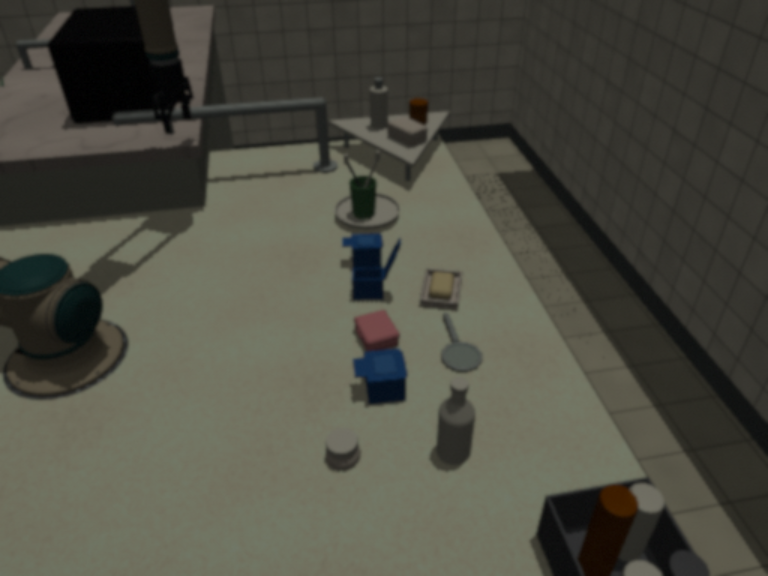

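View pics/top0.png

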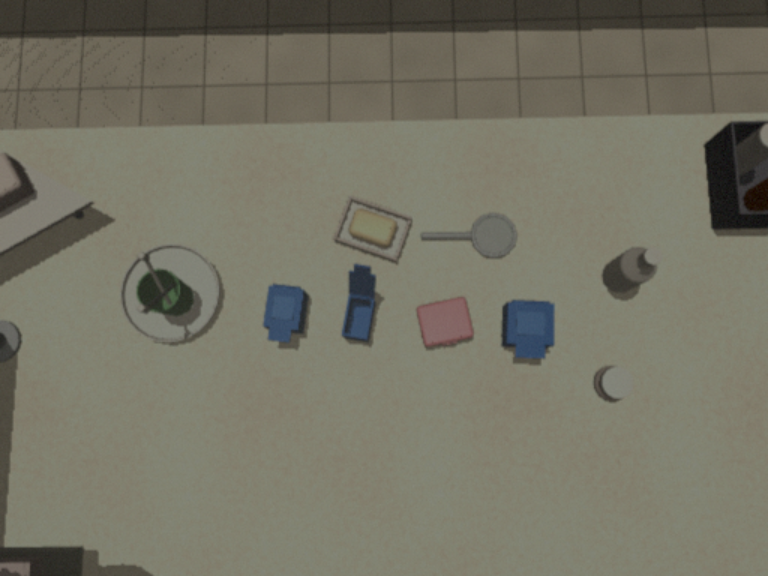

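The side view shows the row. In the top view (768x576) the middle box is at (285,310), shut. The narrow box is at (360,305), with its lid leaning back at (362,285). The denture case is at (445,322) and the wide box at (528,325), shut. Next I'll measure their poses from depth.

```bash
cat > h.py <<'E'
import numpy as np, cv2
from scipy.spatial.transform import Rotation as R
def cloud(d):
    z=d["z_map"]; K=d["mtx"]; v,u=np.mgrid[:z.shape[0],:z.shape[1]]
    P=np.stack([(u-K[0,2])/K[0,0]*z,(v-K[1,2])/K[1,1]*z,z],-1)
    q=d["orientation"]; r=R.from_quat([q[1],q[2],q[3],q[0]])
    return P@r.as_matrix().T+np.array(d["origin"])
def blue(d):
    c=d["color"].astype(int); return (c[...,2]>c[...,0]+25)&(c[...,2]>c[...,1]+12)&(d["z_map"]>0)
def pix(d,p):
    q=d["orientation"]; r=R.from_quat([q[1],q[2],q[3],q[0]])
    c=(np.atleast_2d(p)-d["origin"])@r.as_matrix(); K=d["mtx"]
    return np.c_[c[:,0]/c[:,2]*K[0,0]+K[0,2],c[:,1]/c[:,2]*K[1,1]+K[1,2]]
E
python3 - <<'E'
from h import *; import pickle
for n in("top","side"):
    d=pickle.load(open(n+"0.pkl","rb")); P=cloud(d); m=blue(d)
    k,l,st,ce=cv2.connectedComponentsWithStats(m.astype(np.uint8))
    # table check
    mm=(~m)&(d["z_map"]>0)&(abs(P[...,2])<.02)
    print(n,"table z",np.median(P[...,2][mm]), "n",mm.sum())
    for i in range(1,k):
        if st[i,4]<60: continue
        p=P[l==i]; print(n,i,st[i],"z pct",np.percentile(p[:,2],[5,50,90,95,99]).round(3),"min",p.min(0).round(3),"max",p.max(0).round(3))
        t=p[abs(p[:,2]-.06)<.006]
        if len(t)>20:
            print("  top rect",[ (np.array(a)).round(4) for a in cv2.minAreaRect(t[:,:2].astype(np.float32))], t.mean(0).round(4),len(t))
    for nm in ["r"]:
        pass
E
```

```text
top table z -0.0003690159179978725 n 141956
top 5 [176 190  26  38 771] z pct [0.058 0.061 0.064 0.065 0.066] min [0.586 0.171 0.056] max [0.681 0.235 0.067]
  top rect [array([0.633 , 0.2042]), array([0.0593, 0.0936]), np.float64(82.2099)] [0.6357 0.2035 0.0616] 766
top 6 [228 196  21  30 364] z pct [0.    0.005 0.059 0.061 0.062] min [ 0.589  0.053 -0.002] max [0.663 0.104 0.066]
  top rect [array([0.6263, 0.0773]), array([0.0438, 0.0722]), np.float64(79.7292)] [0.6297 0.0783 0.0582] 132
top 7 [ 337  200   32   39 1049] z pct [0.058 0.062 0.065 0.066 0.066] min [ 0.553 -0.248  0.049] max [ 0.648 -0.17   0.068]
  top rect [array([ 0.5999, -0.2083]), array([0.0761, 0.0942]), np.float64(86.552)] [ 0.603  -0.2086  0.0618] 1022
side table z 0.0003366407316340858 n 92172
side 1 [229 156  26  12 236] z pct [0.058 0.062 0.065 0.065 0.067] min [0.588 0.169 0.053] max [0.678 0.24  0.07 ]
  top rect [array([0.6332, 0.204 ]), array([0.0696, 0.0884]), np.float64(84.4182)] [0.6356 0.2002 0.062 ] 228
side 3 [236 171  26  17 175] z pct [0.005 0.051 0.061 0.07  0.1  ] min [0.593 0.051 0.003] max [0.677 0.181 0.107]
  top rect [array([0.6279, 0.0757]), array([0.0484, 0.067 ]), np.float64(79.4411)] [0.631  0.0741 0.0578] 65
side 4 [236 233  35  24 632] z pct [0.059 0.062 0.064 0.065 0.066] min [ 0.554 -0.251  0.045] max [ 0.644 -0.168  0.068]
  top rect [array([ 0.5988, -0.2096]), array([0.0829, 0.0905]), np.float64(88.5838)] [ 0.6018 -0.2129  0.0622] 625
```

```bash
python3 - <<'E'
from h import *; import pickle
for n in("top","side"):
    d=pickle.load(open(n+"0.pkl","rb")); P=cloud(d)
    Q=P[d["z_map"]>0]
    # narrow lid
    c=np.array([.6263,.0773]); a=np.radians(-10.3); ex=np.array([np.cos(a),np.sin(a)]); ey=np.array([-ex[1],ex[0]])
    L=np.c_[(Q[:,:2]-c)@ex,(Q[:,:2]-c)@ey,Q[:,2]]
    s=L[(abs(L[:,1])<.03)&(L[:,0]>.0)&(L[:,0]<.1)&(L[:,2]>.068)&(L[:,2]<.17)]
    print(n,"lid pts",len(s)); 
    if len(s): 
        print(s[np.argsort(s[:,2])][::max(1,len(s)//12)].round(3)); print(np.polyfit(s[:,2],s[:,0],1), s[:,1].min(),s[:,1].max())
    # other things behind
    for nm,(x0,x1,y0,y1) in dict(soap=(.68,.85,0,.17),mag=(.68,.85,-.25,0),bottle=(.6,.8,-.5,-.3),cream=(.45,.6,-.45,-.28),dent=(.52,.66,-.14,-.0),cup=(.55,.8,.28,.55)).items():
        s=Q[(Q[:,0]>x0)&(Q[:,0]<x1)&(Q[:,1]>y0)&(Q[:,1]<y1)&(Q[:,2]>.008)]
        if len(s): print(nm,len(s),np.percentile(s,1,axis=0).round(3),np.percentile(s,99,axis=0).round(3))
    # wide: yaw via lip/plate halves
    w=Q[(Q[:,0]>.53)&(Q[:,0]<.66)&(Q[:,1]<-.15)&(Q[:,1]>-.26)&(abs(Q[:,2]-.062)<.006)]
    for x in np.arange(.55,.655,.008):
        t=w[abs(w[:,0]-x)<.004]
        if len(t)>3: print(round(x,3),len(t),t[:,1].min().round(4),t[:,1].max().round(4),t[:,1].mean().round(4))
from rig import readout
q=readout.get_state()["ee_rot"]; print(R.from_quat([q[1],q[2],q[3],q[0]]).as_matrix().round(3))
E
```

```text
top lid pts 297
[[ 0.04  -0.013  0.068]
 [ 0.04  -0.003  0.074]
 [ 0.042 -0.003  0.081]
 [ 0.045  0.017  0.088]
 [ 0.049 -0.013  0.093]
 [ 0.053  0.018  0.099]
 [ 0.053 -0.022  0.106]
 [ 0.052  0.009  0.111]
 [ 0.058 -0.005  0.116]
 [ 0.059 -0.012  0.121]
 [ 0.062  0.005  0.128]
 [ 0.065  0.003  0.136]
 [ 0.067  0.     0.143]]
[0.40599922 0.00991975] -0.022365107444648015 0.020029970711832858
soap 1102 [0.681 0.003 0.008] [0.841 0.117 0.141]
mag 613 [ 0.737 -0.199  0.008] [ 0.811 -0.002  0.023]
bottle 836 [ 0.667 -0.4    0.011] [ 0.723 -0.349  0.172]
cream 491 [ 0.483 -0.377  0.011] [ 0.537 -0.324  0.05 ]
dent 973 [ 0.578 -0.115  0.027] [ 0.656 -0.026  0.042]
cup 3419 [0.595 0.328 0.012] [0.759 0.492 0.192]
0.55 20 -0.2306 -0.1833 -0.2074
0.558 59 -0.2307 -0.1842 -0.2075
0.566 62 -0.2319 -0.1845 -0.2087
0.574 96 -0.2464 -0.1706 -0.2121
0.582 105 -0.2481 -0.1702 -0.2071
0.59 97 -0.2476 -0.1704 -0.2087
0.598 97 -0.2481 -0.1707 -0.2097
0.606 107 -0.2485 -0.171 -0.2119
0.614 106 -0.2487 -0.1713 -0.2096
0.622 104 -0.2499 -0.1716 -0.209
0.63 97 -0.2497 -0.1725 -0.2099
0.638 95 -0.2499 -0.1
[... 577 characters left out ...]
14 [ 0.666 -0.409  0.01 ] [ 0.721 -0.368  0.171]
cream 524 [ 0.482 -0.381  0.009] [ 0.536 -0.328  0.048]
dent 601 [ 0.578 -0.118  0.009] [ 0.656 -0.03   0.041]
cup 1145 [0.597 0.325 0.014] [0.759 0.481 0.191]
0.55 15 -0.2303 -0.1872 -0.2106
0.558 38 -0.2329 -0.185 -0.2098
0.566 37 -0.2307 -0.1819 -0.2091
0.574 57 -0.2482 -0.1708 -0.214
0.582 62 -0.248 -0.1678 -0.2118
0.59 63 -0.2499 -0.1686 -0.2127
0.598 64 -0.2492 -0.1722 -0.2125
0.606 61 -0.2512 -0.1718 -0.2153
0.614 64 -0.2502 -0.1701 -0.214
0.622 62 -0.2518 -0.1686 -0.2144
0.63 61 -0.251 -0.1749 -0.2142
0.638 58 -0.25 -0.1725 -0.2135
0.646 30 -0.2422 -0.1741 -0.2062
[[-0.001  0.403  0.915]
 [-0.001  0.915 -0.403]
 [-1.    -0.002 -0.   ]]
```

```bash
cat >> h.py <<'E'
from scipy.spatial.transform import Slerp
def pose():
    from rig import readout
    s=readout.get_state(); q=s["ee_rot"]; return s,np.array(s["position"]),R.from_quat([q[1],q[2],q[3],q[0]])
def frame(yaw,pitch):
    """tool y along box y (yaw deg), tool x pointing down tilted forward (towards +x_box) by pitch deg"""
    return R.from_euler("z",yaw,degrees=True)*R.from_matrix(np.array([[0,0,1],[0,1,0],[-1,0,0.]]))*R.from_euler("y",-pitch,degrees=True)
def plan(p0,r0,p1,r1,n,grip=-1):
    sl=Slerp([0,1],R.concatenate([r0,r1])); p=p0.copy(); r=r0; out=[]
    for i in range(1,n+1):
        pt=p0+(p1-p0)*i/n; rt=sl(i/n)
        d=np.round(r.as_matrix().T@(pt-p)/.06,2); a=np.round(np.degrees((r.inv()*rt).as_rotvec())/4,2)
        out.append([*d,*a,grip]); p=p+r.apply(d*.06); r=r*R.from_rotvec(np.radians(a*4))
    out=np.array(out)+0.0
    for k in range(0,n,10): print("["+", ".join("%g"%v for v in out[k:k+10].ravel())+"]")
    print("max",abs(out[:,:6]).max(),"end",p.round(4),np.degrees((r.inv()*r1).magnitude()).round(2)); return p,r
def bx(name,l):
    c,yaw={"n":((.6263,.0773),-10.3),"w":((.6107,-.2098),-2.5)}[name]
    a=np.radians(yaw); return np.array([c[0]+l[0]*np.cos(a)-l[1]*np.sin(a),c[1]+l[0]*np.sin(a)+l[1]*np.cos(a),l[2]])
E
python3 - <<'E'
from h import *
s,p,r=pose(); print(frame(0,30).as_matrix().round(2))
t=bx("n",(.105,0,.23)); print(t)
plan(p,r,t,frame(-10.3,0),20)
E
```

```text
[[ 0.5   0.    0.87]
 [ 0.    1.    0.  ]
 [-0.87  0.    0.5 ]]
[0.72960793 0.05852577 0.23      ]
[0, -0.19, 0.54, -0.17, 0, 0, -1, 0, -0.19, 0.53, -0.17, 0, 0, -1, 0, -0.21, 0.53, -0.16, 0, 0, -1, 0, -0.2, 0.53, -0.17, 0, 0, -1, 0, -0.22, 0.53, -0.17, 0, 0.01, -1, 0, -0.22, 0.53, -0.17, 0, 0, -1, 0, -0.22, 0.52, -0.17, 0, 0, -1, 0, -0.24, 0.52, -0.17, 0, 0, -1, 0.01, -0.24, 0.51, -0.16, 0, 0, -1, 0, -0.24, 0.52, -0.17, 0, 0, -1]
[0, -0.25, 0.51, -0.17, 0, 0, -1, 0, -0.26, 0.51, -0.17, 0, 0, -1, 0, -0.26, 0.5, -0.17, 0, 0, -1, 0, -0.27, 0.5, -0.17, 0, 0.01, -1, 0, -0.27, 0.5, -0.16, 0, 0, -1, 0, -0.28, 0.5, -0.17, 0, 0, -1, 0, -0.29, 0.49, -0.17, 0, 0, -1, 0, -0.29, 0.49, -0.17, 0, 0, -1, 0, -0.3, 0.48, -0.17, -0.01, 0, -1, 0, -0.3, 0.49, -0.17, 0, 0, -1]
max 0.54 end [0.7299 0.0587 0.23  ] 0.03
```

carry_out(deltas=[0, -0.19, 0.54, -0.17, 0, 0, -1, 0, -0.19, 0.53, -0.17, 0, 0, -1, 0, -0.21, 0.53, -0.17, 0, 0, -1, 0, -0.2, 0.53, -0.17, 0, 0, -1, 0, -0.22, 0.53, -0.17, 0, 0, -1, 0, -0.22, 0.53, -0.17, 0, 0, -1, 0, -0.22, 0.52, -0.17, 0, 0, -1, 0, -0.24, 0.52, -0.17, 0, 0, -1, 0, -0.24, 0.51, -0.17, 0, 0, -1, 0, -0.24, 0.52, -0.17, 0, 0, -1])

```text
clock: 1.35
position: [0.4815, 0.2918, 0.2309]
ee_rot: [0.699, 0.104, 0.7, -0.104]
contact_force: [0.0, 0.6, 0.4]
width: -0.0002
```

carry_out(deltas=[0, -0.25, 0.51, -0.17, 0, 0, -1, 0, -0.26, 0.51, -0.17, 0, 0, -1, 0, -0.26, 0.5, -0.17, 0, 0, -1, 0, -0.27, 0.5, -0.17, 0, 0, -1, 0, -0.27, 0.5, -0.16, 0, 0, -1, 0, -0.28, 0.5, -0.17, 0, 0, -1, 0, -0.29, 0.49, -0.17, 0, 0, -1, 0, -0.29, 0.49, -0.17, 0, 0, -1, 0, -0.3, 0.48, -0.17, 0, 0, -1, 0, -0.3, 0.49, -0.17, 0, 0, -1])

```text
clock: 2.6
position: [0.7311, 0.0588, 0.2306]
ee_rot: [0.704, 0.063, 0.705, -0.063]
contact_force: [-0.4, -0.4, -0.3]
width: 0.0001
```

```bash
python3 - <<'E'
from h import *
from rig import eyes
s,p,r=pose(); print(s["clock"],p,s["width"],s["contact_force"],s["qpos"].round(3)); print(r.as_matrix().round(3))
d=eyes.get_image("side"); cv2.imwrite("pics/s1.png",cv2.resize(d["color"][100:260,150:370,::-1],(792,576),interpolation=cv2.INTER_CUBIC))
t=bx("n",(.105,0,.118))
p,r=plan(p,r,t,frame(-10.3,0),5)
E
```

```text
2.6 [0.7310842  0.05880444 0.2305543 ] 5.6039834985663765e-05 [-0.40105654 -0.36852041 -0.33844948] [-0.015  0.523  1.113  0.     1.508 -1.408]
[[-0.001  0.177  0.984]
 [ 0.     0.984 -0.177]
 [-1.    -0.    -0.001]]
[0.38, 0, 0, 0.01, 0, 0, -1, 0.37, 0, -0.01, 0, -0.01, 0, -1, 0.38, -0.01, 0, 0.01, 0, 0, -1, 0.37, 0, -0.01, 0, -0.01, 0, -1, 0.38, 0, 0, 0.01, 0, 0, -1]
max 0.38 end [0.7297 0.0584 0.1178] 0.01
```

View pics/s1.png

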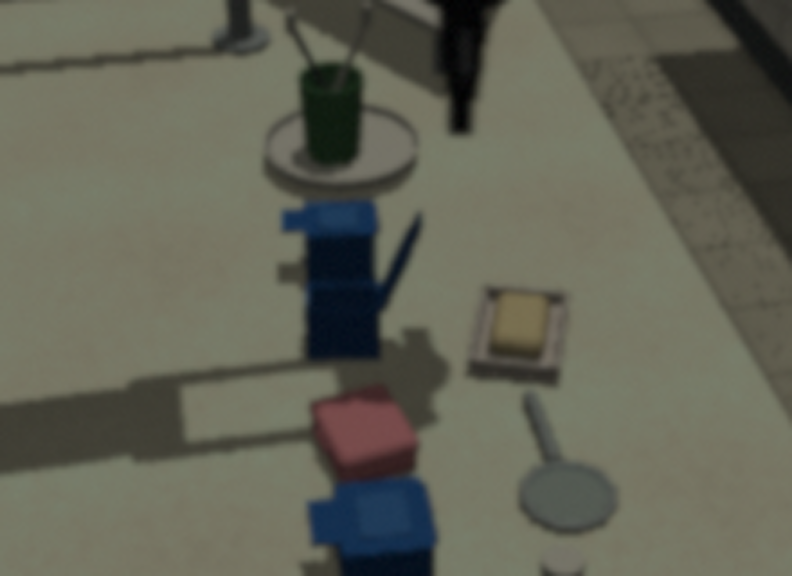

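The fingertip at (460,130) is behind and above the open lid, whose tip is at (420,215). I'll lower it behind the lid and push slowly.

carry_out(deltas=[0.38, 0, 0, 0, 0, 0, -1, 0.37, 0, 0, 0, 0, 0, -1, 0.38, 0, -0.02, 0, 0, 0, -1, 0.37, 0, 0, 0, 0, 0, -1, 0.38, 0, 0, 0, 0, 0, -1, 0, 0, -0.15, 0, 0, 0, -1, 0, 0, -0.15, 0, 0, 0, -1, 0, 0, -0.1, 0, 0, 0, -1])

```text
clock: 3.65
position: [0.7057, 0.0643, 0.12]
ee_rot: [0.705, 0.063, 0.704, -0.063]
contact_force: [0.6, 0.7, -0.6]
width: -0.0001
```

carry_out(deltas=[0, 0, -0.08, 0, 0, 0, -1, 0, 0, -0.08, 0, 0, 0, -1, 0, 0, -0.08, 0, 0, 0, -1, 0, 0, -0.08, 0, 0, 0, -1, 0, 0, -0.08, 0, 0, 0, -1, 0, 0, -0.06, 0, 0, 0, -1])

```text
clock: 4.4
position: [0.6783, 0.069, 0.1185]
ee_rot: [0.704, 0.063, 0.704, -0.063]
contact_force: [-0.3, -0.4, -0.3]
width: -0.0002
```

```bash
python3 - <<'E'
from h import *
from rig import eyes
s,p,r=pose(); print(s["clock"],p,s["contact_force"],s["qpos"].round(3)); 
a=np.radians(-10.3);print((p[:2]-[.6263,.0773])@[np.cos(a),np.sin(a)])
d=eyes.get_image("side"); cv2.imwrite("pics/s2.png",cv2.resize(d["color"][100:260,150:370,::-1],(792,576),interpolation=cv2.INTER_CUBIC))
E
```

```text
4.4 [0.67833841 0.06899618 0.11846393] [-0.31405411 -0.41927208 -0.27029876] [-1.000e-03  5.060e-01  1.424e+00  0.000e+00  1.212e+00 -1.393e+00]
0.052684549073736736
```

View pics/s2.png

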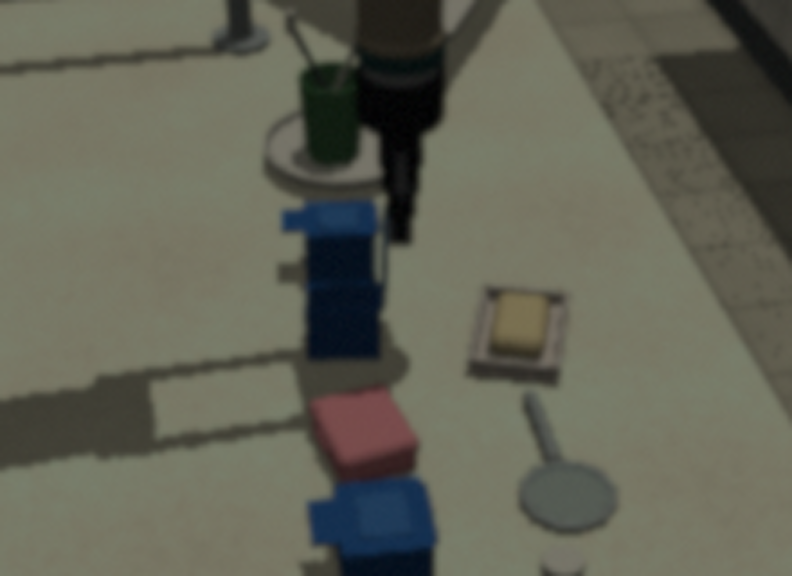

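The lid, from (385,200) to (385,300), is now almost upright against the finger. I'll push it a little further.

carry_out(deltas=[0, 0, -0.06, 0, 0, 0, -1, 0, 0, -0.06, 0, 0, 0, -1, 0, 0, -0.06, 0, 0, 0, -1, 0, 0, 0, 0, 0, 0, -1])

```text
clock: 4.95
position: [0.6677, 0.0709, 0.1186]
ee_rot: [0.704, 0.063, 0.704, -0.063]
contact_force: [-0.6, -0.3, 0.1]
width: 0.0004
```

```bash
python3 - <<'E'
from h import *
from rig import eyes
s,p,r=pose(); print(s["clock"],p,s["contact_force"]); 
a=np.radians(-10.3);print((p[:2]-[.6263,.0773])@[np.cos(a),np.sin(a)])
d=eyes.get_image("side"); cv2.imwrite("pics/s3.png",cv2.resize(d["color"][100:260,150:370,::-1],(792,576),interpolation=cv2.INTER_CUBIC))
E
```

```text
4.95 [0.66773341 0.07094533 0.11856958] [-0.61890715 -0.33542444  0.10946464]
0.04190194408293706
```

View pics/s3.png

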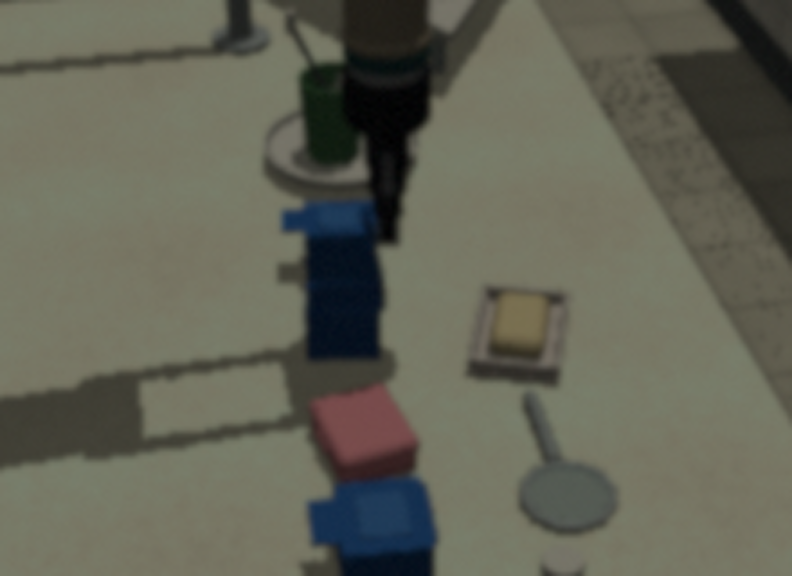

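carry_out(deltas=[0, 0, -0.04, 0, 0, 0, -1, 0, 0, 0, 0, 0, 0, -1, 0, 0, 0, 0, 0, 0, -1])

```text
clock: 5.38
position: [0.6658, 0.0712, 0.1185]
ee_rot: [0.704, 0.063, 0.704, -0.063]
contact_force: [-0.0, 0.1, -0.1]
width: -0.0002
```

```bash
python3 - <<'E'
from h import *
from rig import eyes
s,p,r=pose(); print(s["clock"],p,s["contact_force"]); 
d=eyes.get_image("side"); cv2.imwrite("pics/s4.png",cv2.resize(d["color"][100:260,150:370,::-1],(792,576),interpolation=cv2.INTER_CUBIC))
P=cloud(d); c=np.array([.6263,.0773]); a=np.radians(-10.3); ex=np.array([np.cos(a),np.sin(a)]); ey=np.array([-ex[1],ex[0]])
m=blue(d); Q=P[m]; L=np.c_[(Q[:,:2]-c)@ex,(Q[:,:2]-c)@ey,Q[:,2]]; k=(abs(L[:,1])<.03)&(abs(L[:,0])<.1); L=L[k]
print(len(L),np.percentile(L,[1,50,99],axis=0).round(3))
plan(p,r,p+[0,0,.1],r,3)
E
```

```text
5.375 [0.66576667 0.07121911 0.11851434] [-0.03959894  0.06460055 -0.132805  ]
202 [[-0.029 -0.024  0.017]
 [-0.001 -0.003  0.079]
 [ 0.029  0.024  0.112]]
[-0.56, 0, 0, 0, 0, 0, -1, -0.55, 0, 0, 0, 0, 0, -1, -0.56, 0, 0, 0, 0, 0, -1]
max 0.56 end [0.6658 0.0712 0.2187] 0.0
```

View pics/s4.png

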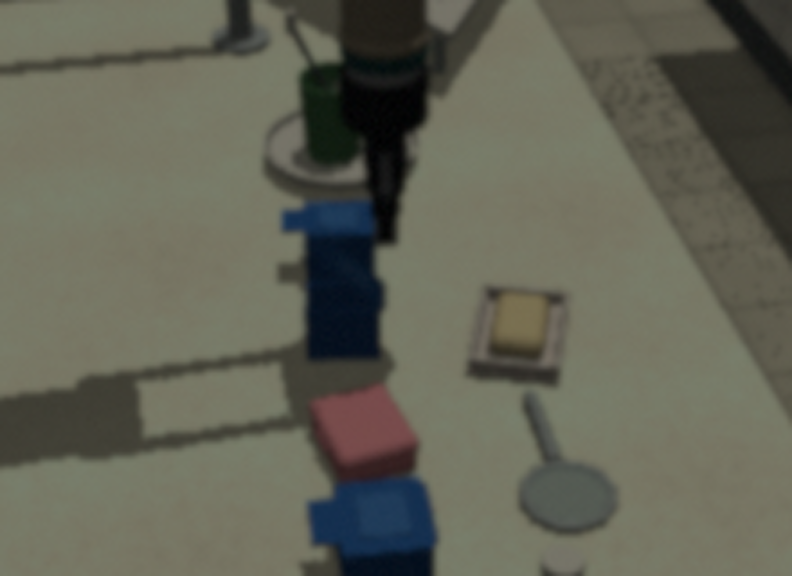

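The lid has left the finger and is falling, about halfway down and in front of it. I'll back the finger straight up.

carry_out(deltas=[-0.56, 0, 0, 0, 0, 0, -1, -0.55, 0, 0, 0, 0, 0, -1, -0.56, 0, 0, 0, 0, 0, -1])

```text
clock: 5.8
position: [0.6657, 0.0712, 0.2196]
ee_rot: [0.704, 0.063, 0.704, -0.063]
contact_force: [-0.6, 0.0, -0.1]
width: -0.0
```

```bash
python3 - <<'E'
from h import *
from rig import eyes
s,p,r=pose(); print(s["clock"],p,s["contact_force"]); 
d=eyes.get_image("side"); cv2.imwrite("pics/s5.png",cv2.resize(d["color"][100:260,150:370,::-1],(792,576),interpolation=cv2.INTER_CUBIC))
P=cloud(d); c=np.array([.6263,.0773]); a=np.radians(-10.3); ex=np.array([np.cos(a),np.sin(a)]); ey=np.array([-ex[1],ex[0]])
m=blue(d); Q=P[m]; L=np.c_[(Q[:,:2]-c)@ex,(Q[:,:2]-c)@ey,Q[:,2]]; k=(abs(L[:,1])<.03)&(abs(L[:,0])<.1); L=L[k]
print(len(L),np.percentile(L,[1,50,99],axis=0).round(3))
plan(p,r,bx("w",(-.11,.0,.2)),frame(-2.5,40),14)
E
```

```text
5.8 [0.665661   0.07124056 0.21960602] [-0.63043374  0.00980921 -0.1392763 ]
196 [[-0.051 -0.023  0.032]
 [-0.005 -0.001  0.062]
 [ 0.032  0.021  0.066]]
[0.02, -0.36, -0.13, -0.13, -0.71, 0.05, -1, 0.02, -0.36, -0.14, -0.13, -0.72, 0.05, -1, 0.01, -0.35, -0.15, -0.14, -0.71, 0.04, -1, -0.01, -0.36, -0.14, -0.13, -0.71, 0.05, -1, -0.01, -0.35, -0.15, -0.13, -0.72, 0.05, -1, -0.01, -0.35, -0.15, -0.13, -0.71, 0.05, -1, -0.03, -0.35, -0.16, -0.13, -0.71, 0.05, -1, -0.04, -0.35, -0.15, -0.14, -0.72, 0.04, -1, -0.04, -0.35, -0.16, -0.13, -0.71, 0.05, -1, -0.06, -0.34, -0.16, -0.13, -0.71, 0.05, -1]
[-0.06, -0.35, -0.16, -0.13, -0.72, 0.05, -1, -0.07, -0.34, -0.15, -0.13, -0.71, 0.05, -1, -0.08, -0.34, -0.16, -0.14, -0.71, 0.04, -1, -0.09, -0.34, -0.16, -0.13, -0.72, 0.05, -1]
max 0.72 end [ 0.5008 -0.2051  0.1997] 0.02
```

View pics/s5.png

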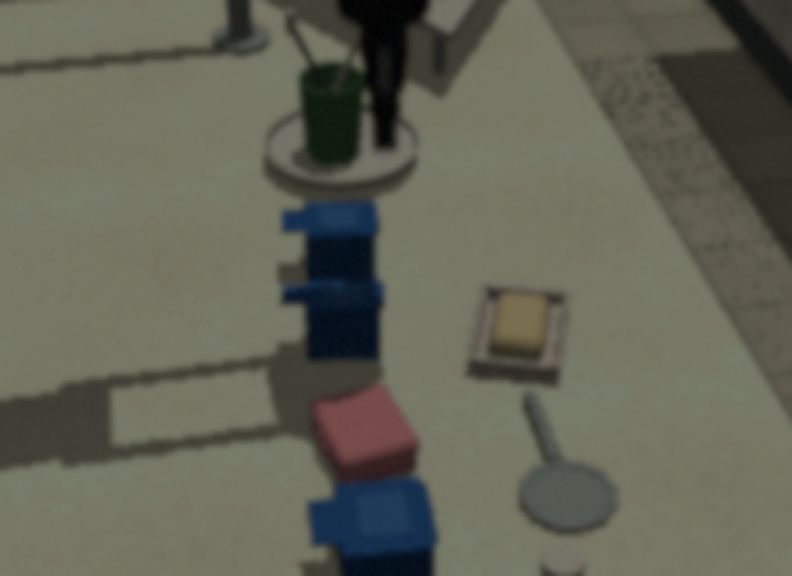

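The narrow lid is shut: it lies flat from (285,290) to (380,290), and its points are at z ≈ 0.062. Now I'll go in front of the wide box, tilting the tool 40°.

carry_out(deltas=[0.02, -0.36, -0.13, -0.13, -0.71, 0.05, -1, 0.02, -0.36, -0.14, -0.13, -0.72, 0.05, -1, 0.01, -0.35, -0.15, -0.14, -0.71, 0.04, -1, -0.01, -0.36, -0.14, -0.13, -0.71, 0.05, -1, -0.01, -0.35, -0.15, -0.13, -0.72, 0.05, -1, -0.01, -0.35, -0.15, -0.13, -0.71, 0.05, -1, -0.03, -0.35, -0.16, -0.13, -0.71, 0.05, -1, -0.04, -0.35, -0.15, -0.14, -0.72, 0.04, -1, -0.04, -0.35, -0.16, -0.13, -0.71, 0.05, -1, -0.06, -0.34, -0.16, -0.13, -0.71, 0.05, -1])

```text
clock: 7.1
position: [0.5472, -0.1264, 0.2048]
ee_rot: [0.86, 0.025, 0.509, -0.033]
contact_force: [0.1, 0.3, -0.1]
width: 0.0001
```

carry_out(deltas=[-0.06, -0.35, -0.16, -0.13, -0.72, 0.05, -1, -0.07, -0.34, -0.15, -0.13, -0.71, 0.05, -1, -0.08, -0.34, -0.16, -0.14, -0.71, 0.04, -1, -0.09, -0.34, -0.16, -0.13, -0.72, 0.05, -1])

```text
clock: 7.6
position: [0.5132, -0.1896, 0.2179]
ee_rot: [0.896, 0.012, 0.443, -0.036]
contact_force: [0.3, -0.4, 0.2]
width: -0.0002
```

```bash
python3 - <<'E'
from h import *
from rig import eyes
s,p,r=pose(); print(s["clock"],p,s["contact_force"],s["qpos"].round(3)); print(r.as_matrix().round(3))
d=eyes.get_image("side"); cv2.imwrite("pics/s6.png",cv2.resize(d["color"][120:300,150:370,::-1],(792,576),interpolation=cv2.INTER_CUBIC))
E
```

```text
7.6 [ 0.51318428 -0.18961564  0.21791494] [ 0.31735276 -0.44028858  0.23693471] [-0.733 -0.01   2.093  0.677  0.622 -2.704]
[[ 0.605  0.076  0.792]
 [-0.054  0.997 -0.054]
 [-0.794 -0.01   0.608]]
```

View pics/s6.png

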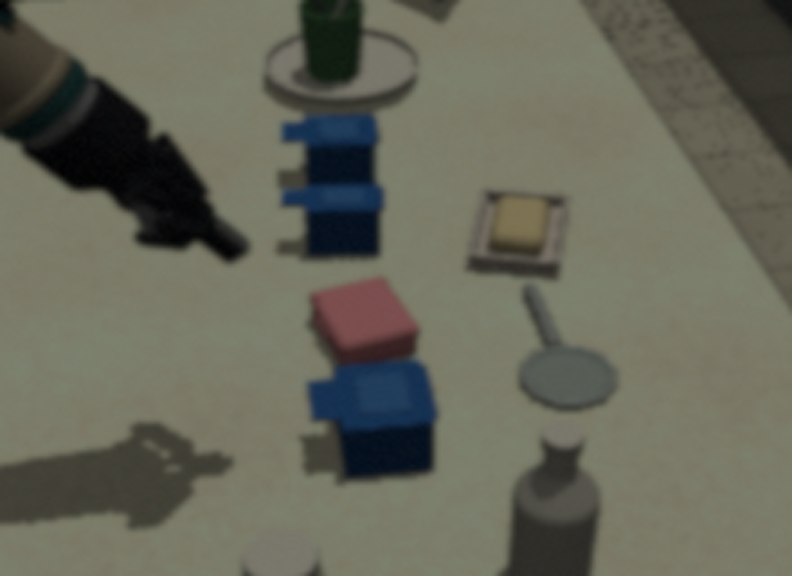

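The arm lagged because joint 6 is at its limit (-2.70), so this azimuth doesn't suit the wrist. The picture shows the fingertip at (235,250), clear of everything. I'll fit the arm's geometry to choose a feasible approach azimuth and tilt.

```bash
cat > k.py <<'E'
from h import *
from scipy.optimize import least_squares
D=[([1.03500975,.276593612,1.50616412,0,1.36069539,-.121001],[.23144667,.52576946,.23042816]),
([-.015,.523,1.113,0,1.508,-1.408],[.7310842,.05880444,.2305543]),
([-.001,.506,1.424,0,1.212,-1.393],[.67833841,.06899618,.11846393]),
([-0.733,-0.01,2.093,.677,.622,-2.704],[.51318428,-.18961564,.21791494])]
def fk(q,P):
    a,h,L1,L2,e,L3,j1o=P
    r=R.from_euler("z",q[0]+j1o); Y=lambda t:R.from_euler("y",t); Z=lambda t:R.from_euler("z",t)
    p=np.array([0,0,h])+r.apply([a,0,0]); r=r*Y(q[1]); p=p+r.apply([0,0,L1]); r=r*Y(q[2]); p=p+r.apply([-e,0,L2])
    r=r*Z(q[3])*Y(q[4])*Z(q[5]); p=p+r.apply([0,0,L3]); return p,r
E
python3 - <<'E'
from k import *
f=lambda P:np.concatenate([fk(q,P)[0]-p for q,p in D]+[1e-3*(P-[0,.35,.4,.4,0,.25,.1])])
o=least_squares(f,[0,.35,.4,.4,0,.25,.1]); print(o.x.round(4),abs(o.fun[:12]).max())
for q,p in D: print((fk(q,o.x)[0]-p).round(4), fk(q,o.x)[1].as_matrix().round(3).tolist())
E
```

```text
[-0.0133  0.1728  0.6308  0.4378 -0.059   0.3999  0.105 ] 0.008138220132899998
[ 0.0081 -0.0044 -0.0005] [[-0.305, -0.952, -0.001], [-0.952, 0.305, -0.002], [0.002, 0.0, -1.0]]
[-0.0002  0.0072  0.0014] [[-0.073, -0.997, -0.002], [-0.997, 0.073, -0.0], [0.0, 0.002, -1.0]]
[-0.0007  0.0018 -0.003 ] [[-0.074, -0.997, -0.0], [-0.997, 0.074, -0.0], [0.0, 0.0, -1.0]]
[-0.0007 -0.0021  0.0021] [[0.03, -0.794, 0.608], [-1.0, -0.03, 0.01], [0.01, -0.608, -0.794]]
```

```bash
sed -i 's/a,h,L1,L2,e,L3,j1o=P/a,h,L1,L2,e,L3,dd=P/; s/q\[0\]+j1o/q[0]/; s/apply(\[a,0,0\])/apply([a,dd,0])/' k.py
cat >> k.py <<'E'
f=lambda P:np.concatenate([fk(q,P)[0]-p for q,p in D]+[1e-4*(P-P0)])
P0=np.array([0,.3,.4,.4,0,.25,.07])
o=least_squares(f,P0)
# tool frame: fk z = tool x
T=R.from_matrix(np.array([[0,0,1],[0,1,0],[1,0,0.]])*1.0) if 0 else None
lo=np.array([-2.89,-.75,.22,-1.18,.11,-2.7]); hi=np.array([2.89,2.08,2.7,4.32,2.71,2.7])
def ik(p,rt,q0,C):
    g=lambda q:np.concatenate([(fk(q,o.x)[0]-p)*10,((fk(q,o.x)[1]*C).inv()*rt).as_rotvec()])
    return least_squares(g,q0,bounds=(lo,hi))
E
python3 - <<'E'
from k import *
print(o.x.round(4),abs(o.fun[:12]).max())
s,p,r=pose(); print(s["qpos"].round(4))
M=fk(s["qpos"],o.x)[1]; C=(M.inv()*r); print(C.as_matrix().round(3))
C=R.from_matrix(np.round(C.as_matrix()))
for az in (-21,-15,-9,-2.5):
  for tilt in (30,40,50):
    for lz in (.04,.15):
      b=None
      for q0 in ([-.4,.3,2.,.1,.5,-1.6],[-.4,.3,2.,3.,.5,1.6],[-.5,.3,2.,1.,.5,-2.5]):
        t=ik(bx("w",(-.06,-.005,lz)),frame(az,tilt),q0,C)
        if b is None or t.cost<b.cost: b=t
      print(az,tilt,lz,"%.5f"%b.cost,b.x.round(2))
E
```

```text
[-0.0009  0.1363  0.63    0.422  -0.06    0.3643  0.0696] 0.00018875293886866373
[-0.7324 -0.0121  2.0899  0.6766  0.6209 -2.7043]
[[-0. -1. -0.]
 [-0.  0. -1.]
 [ 1. -0. -0.]]
-21 30 0.04 0.00000 [-0.54  0.33  2.19  0.67  0.14 -2.38]
-21 30 0.15 0.00000 [-0.54  0.15  2.04  0.2   0.44 -1.91]
-21 40 0.04 0.00000 [-0.57  0.36  2.34  2.65  0.27  1.89]
-21 40 0.15 0.00000 [-0.57  0.13  2.19  0.77  0.18 -2.49]
-21 50 0.04 0.00000 [-0.59  0.46  2.48  2.86  0.69  1.64]
-21 50 0.15 0.00000 [-0.59  0.16  2.34  2.46  0.28  2.08]
-15 30 0.04 0.00001 [-0.58  0.33  2.18  0.86  0.21 -2.7 ]
-15 30 0.15 0.00000 [-0.59  0.15  2.04  0.35  0.48 -2.17]
-15 40 0.04 0.00000 [-0.63  0.36  2.33  2.3   0.32  2.1 ]
-15 40 0.15 0.00019 [-0.62  0.13  2.17  0.87  0.28 -2.7 ]
-15 50 0.04 0.00000 [-0.69  0.46  2.48  2.63  0.69  1.7 ]
-15 50 0.15 0.00000 [-0.69  0.16  2.34  2.07  0.37  2.33]
-9 30 0.04 0.00071 [-0.61  0.33  2.15  0.76  0.28 -2.7 ]
-9 30 0.15 0.00000 [-0.63  0.16  2.03  0.47  0.53 -2.4 ]
-9 40 0.04 0.00000 [-0.69  0.37  2.32  2.02  0.37  2.24]
-9 40 0.15 0.00203 [-0.65  0.14  2.13  0.78  0.38 -2.7 ]
-9 50 0.04 0.00000 [-0.77  0.47  2.46  2.39  0.7   1.76]
-9 50 0.15 0.00000 [-0.77  0.17  2.32  1.82  0.47  2.44]
-2.5 30 0.04 0.00302 [-0.62  0.34  2.11  0.65  0.36 -2.7 ]
-2.5 30 0.15 0.00000 [-0.67  0.17  2.01  0.55  0.59 -2.61]
-2.5 40 0.04 0.00000 [-0.75  0.38  2.29  1.77  0.44  2.34]
-2.5 40 0.15 0.00561 [-0.79  0.17  2.24  1.44  0.49  2.7 ]
-2.5 50 0.04 0.00000 [-0.84  0.47  2.42  2.15  0.72  1.84]
-2.5 50 0.15 0.00000 [-0.84  0.19  2.29  1.62  0.58  2.49]
```

The fit is good to 0.2 mm. A half turn about the finger axis (joint 6 from -2.70 to about +0.44) lets the tool point straight at the box with a 50° tilt. I'll check the joint path first.

```bash
cat >> k.py <<'E'
C=R.from_matrix([[0,-1,0],[0,0,-1],[1,0,0.]])
FL=R.from_euler("x",180,degrees=True)
E
python3 - <<'E'
from k import *
s,p,r=pose(); q=s["qpos"].copy(); q=np.clip(q,lo,hi)
q[5]+=np.pi
def go(t,rt,n,p,r):
    global q
    sl=Slerp([0,1],R.concatenate([r,rt])); last=q.copy(); mx=0
    for i in range(1,n+1):
        b=ik(p+(t-p)*i/n,sl(i/n),q,C); mx=max(mx,(abs(b.x-q)*8).max()); q=b.x
    print("%.6f"%b.cost,q.round(2),"max rate",mx.round(2)); return t,rt
rf=r*FL; F=frame(-2.5,50)*FL
p,r=go(bx("w",(-.13,0,.2)),F,16,p,rf)
p,r=go(bx("w",(-.13,0,.035)),F,8,p,r)
p,r=go(bx("w",(-.05,0,.035)),F,8,p,r)
h=np.array([.035,0,.058])
for th in np.radians(np.arange(5,106,10)):
    p,r=go(bx("w",h+.085*np.array([-np.cos(th),0,np.sin(th)])+[0,0,-.01]),F,8,p,r)
E
```

```text
0.000000 [-1.01  0.01  2.32  1.3   0.71 -0.4 ] max rate 0.44
0.000000 [-1.01  0.48  2.57  2.1   0.82 -1.47] max rate 1.14
0.000000 [-0.81  0.49  2.41  2.19  0.71 -1.32] max rate 0.24
0.000000 [-0.81  0.43  2.39  2.12  0.67 -1.21] max rate 0.1
0.000000 [-0.8   0.39  2.37  2.06  0.64 -1.13] max rate 0.08
0.000000 [-0.79  0.36  2.35  2.    0.61 -1.05] max rate 0.09
0.000000 [-0.78  0.33  2.32  1.94  0.58 -0.96] max rate 0.09
0.000000 [-0.76  0.31  2.29  1.89  0.56 -0.88] max rate 0.08
0.000000 [-0.74  0.3   2.26  1.85  0.54 -0.81] max rate 0.07
0.000000 [-0.72  0.3   2.23  1.81  0.52 -0.75] max rate 0.06
0.000000 [-0.7   0.3   2.2   1.78  0.5  -0.7 ] max rate 0.05
0.000000 [-0.68  0.31  2.17  1.77  0.48 -0.66] max rate 0.04
0.000000 [-0.65  0.33  2.14  1.76  0.46 -0.64] max rate 0.03
0.000000 [-0.64  0.34  2.11  1.77  0.45 -0.63] max rate 0.03
```

carry_out(deltas=[0, 0, 0, 1, 0, 0, -1, 0, 0, 0, 1, 0, 0, -1, 0, 0, 0, 1, 0, 0, -1, 0, 0, 0, 1, 0, 0, -1, 0, 0, 0, 1, 0, 0, -1])

```text
clock: 8.28
position: [0.5153, -0.1885, 0.2196]
ee_rot: [0.881, 0.166, 0.429, -0.111]
contact_force: [0.1, -0.3, -0.7]
width: -0.0001
```

carry_out(deltas=[0, 0, 0, 1, 0, 0, -1, 0, 0, 0, 1, 0, 0, -1, 0, 0, 0, 1, 0, 0, -1, 0, 0, 0, 1, 0, 0, -1, 0, 0, 0, 1, 0, 0, -1, 0, 0, 0, 1, 0, 0, -1, 0, 0, 0, 1, 0, 0, -1, 0, 0, 0, 1, 0, 0, -1, 0, 0, 0, 1, 0, 0, -1, 0, 0, 0, 1, 0, 0, -1])

```text
clock: 9.52
position: [0.5153, -0.1885, 0.2196]
ee_rot: [0.771, 0.457, 0.365, -0.251]
contact_force: [0.1, 0.1, -0.4]
width: -0.0005
```

carry_out(deltas=[0, 0, 0, 1, 0, 0, -1, 0, 0, 0, 1, 0, 0, -1, 0, 0, 0, 1, 0, 0, -1, 0, 0, 0, 1, 0, 0, -1, 0, 0, 0, 1, 0, 0, -1, 0, 0, 0, 1, 0, 0, -1, 0, 0, 0, 1, 0, 0, -1, 0, 0, 0, 1, 0, 0, -1, 0, 0, 0, 1, 0, 0, -1, 0, 0, 0, 1, 0, 0, -1])

```text
clock: 10.78
position: [0.5153, -0.1885, 0.2196]
ee_rot: [0.568, 0.694, 0.257, -0.361]
contact_force: [0.7, 0.5, 0.3]
width: 0.0001
```

```bash
python3 - <<'E'
from k import *
s,p,r=pose(); print(s["clock"],p,s["qpos"].round(3))
F=frame(-2.5,50)*FL
plan(p,r,bx("w",(-.13,0,.19)),F,20)
E
```

```text
10.775 [ 0.51525825 -0.18852768  0.21962393] [-0.728 -0.01   2.09   0.676  0.621 -0.957]
[0, -0.03, 0.02, 0.99, 0.14, 0.09, -1, 0.01, -0.04, 0.02, 0.98, 0.15, 0.09, -1, 0, -0.03, 0.03, 0.99, 0.14, 0.09, -1, 0, -0.03, 0.03, 0.99, 0.14, 0.1, -1, 0, -0.02, 0.03, 0.98, 0.15, 0.09, -1, 0, -0.03, 0.03, 0.99, 0.14, 0.09, -1, 0, -0.02, 0.03, 0.99, 0.14, 0.09, -1, 0, -0.02, 0.04, 0.98, 0.15, 0.09, -1, 0, -0.02, 0.03, 0.99, 0.14, 0.09, -1, 0, -0.02, 0.04, 0.99, 0.14, 0.1, -1]
[0, -0.01, 0.04, 0.99, 0.15, 0.09, -1, -0.01, -0.01, 0.03, 0.98, 0.14, 0.09, -1, 0, -0.01, 0.04, 0.99, 0.14, 0.09, -1, 0, 0, 0.04, 0.99, 0.15, 0.09, -1, -0.01, 0, 0.04, 0.98, 0.14, 0.09, -1, 0, 0, 0.04, 0.99, 0.14, 0.09, -1, 0, 0, 0.04, 0.99, 0.15, 0.1, -1, -0.01, 0.01, 0.04, 0.98, 0.14, 0.09, -1, 0, 0.01, 0.04, 0.99, 0.15, 0.09, -1, -0.01, 0.01, 0.04, 0.99, 0.14, 0.09, -1]
max 0.99 end [ 0.4807 -0.2042  0.1899] 0.01
```

carry_out(deltas=[0, -0.03, 0.02, 0.99, 0.14, 0.09, -1, 0.01, -0.04, 0.02, 0.98, 0.15, 0.09, -1, 0, -0.03, 0.03, 0.99, 0.14, 0.09, -1, 0, -0.03, 0.03, 0.99, 0.14, 0.1, -1, 0, -0.02, 0.03, 0.98, 0.15, 0.09, -1, 0, -0.03, 0.03, 0.99, 0.14, 0.09, -1, 0, -0.02, 0.03, 0.99, 0.14, 0.09, -1, 0, -0.02, 0.04, 0.98, 0.15, 0.09, -1, 0, -0.02, 0.03, 0.99, 0.14, 0.09, -1, 0, -0.02, 0.04, 0.99, 0.14, 0.1, -1])

```text
clock: 12.02
position: [0.497, -0.1967, 0.2035]
ee_rot: [0.296, 0.87, 0.124, -0.375]
contact_force: [0.4, -0.5, -0.8]
width: 0.0001
```

carry_out(deltas=[0, -0.01, 0.04, 0.99, 0.15, 0.09, -1, -0.01, -0.01, 0.03, 0.98, 0.14, 0.09, -1, 0, -0.01, 0.04, 0.99, 0.14, 0.09, -1, 0, 0, 0.04, 0.99, 0.15, 0.09, -1, -0.01, 0, 0.04, 0.98, 0.14, 0.09, -1, 0, 0, 0.04, 0.99, 0.14, 0.09, -1, 0, 0, 0.04, 0.99, 0.15, 0.1, -1, -0.01, 0.01, 0.04, 0.98, 0.14, 0.09, -1, 0, 0.01, 0.04, 0.99, 0.15, 0.09, -1, -0.01, 0.01, 0.04, 0.99, 0.14, 0.09, -1])

```text
clock: 13.28
position: [0.4797, -0.2046, 0.1889]
ee_rot: [-0.011, 0.939, -0.022, -0.342]
contact_force: [-0.0, -0.2, -0.1]
width: 0.0003
```

```bash
python3 - <<'E'
from k import *
s,p,r=pose(); print(s["clock"],p,s["qpos"].round(3)); print(r.as_matrix().round(3))
F=frame(-2.5,50)*FL
plan(p,r,bx("w",(-.13,0,.036)),F,8)
E
```

```text
13.275 [ 0.47971189 -0.20464903  0.18885225] [-1.016  0.028  2.339  1.351  0.705 -0.463]
[[ 0.765 -0.049 -0.642]
 [-0.034 -0.999  0.035]
 [-0.643 -0.005 -0.766]]
[0.21, 0, 0.24, -0.01, 0, 0, -1, 0.2, 0, 0.24, -0.02, 0, 0, -1, 0.21, 0, 0.25, -0.01, 0, 0, -1, 0.21, 0, 0.24, -0.01, 0, -0.01, -1, 0.2, 0, 0.24, -0.01, 0, 0, -1, 0.21, 0, 0.24, -0.02, 0, 0, -1, 0.21, 0, 0.25, -0.01, 0, 0, -1, 0.2, 0, 0.24, -0.01, 0, 0, -1]
max 0.25 end [ 0.4807 -0.2043  0.036 ] 0.01
```

carry_out(deltas=[0.21, 0, 0.24, 0, 0, 0, -1, 0.2, 0, 0.24, 0, 0, 0, -1, 0.21, 0, 0.25, 0, 0, 0, -1, 0.21, 0, 0.24, 0, 0, 0, -1, 0.2, 0, 0.24, 0, 0, 0, -1, 0.21, 0, 0.24, 0, 0, 0, -1, 0.21, 0, 0.25, 0, 0, 0, -1, 0.2, 0, 0.24, 0, 0, 0, -1, 0, 0, 0, 0, 0, 0, -1])

```text
clock: 14.4
position: [0.4803, -0.2044, 0.0346]
ee_rot: [-0.011, 0.939, -0.021, -0.343]
contact_force: [0.5, -0.5, 0.3]
width: 0.0002
```

```bash
python3 - <<'E'
from k import *
from rig import eyes
s,p,r=pose(); print(s["clock"],p,s["qpos"].round(3),s["contact_force"]); print(r.as_matrix().round(3))
d=eyes.get_image("side"); cv2.imwrite("pics/s7.png",cv2.resize(d["color"][180:300,150:330,::-1],(792,528),interpolation=cv2.INTER_CUBIC))
P=cloud(d); m=blue(d); a=np.radians(-2.5); Q=P[m]; Q=Q[(abs(Q[:,1]+.21)<.06)&(abs(Q[:,2]-.062)<.006)]
print("lid rect",cv2.minAreaRect(Q[:,:2].astype(np.float32)))
plan(p,r,bx("w",(-.053,0,.036)),frame(-2.5,50)*FL,8)
E
```

```text
14.4 [ 0.48033548 -0.20439361  0.03464253] [-1.012  0.482  2.568  2.104  0.82  -1.46 ] [ 0.54151727 -0.45992586  0.2749168 ]
[[ 0.763 -0.048 -0.644]
 [-0.033 -0.999  0.035]
 [-0.645 -0.006 -0.764]]
lid rect ((0.598931074142456, -0.20972339808940887), (0.08099530637264252, 0.09193864464759827), 88.05657196044922)
[0.12, 0, -0.11, -0.01, 0.01, 0, -1, 0.12, 0, -0.1, -0.02, 0, 0, -1, 0.12, 0, -0.11, -0.01, 0.01, 0, -1, 0.13, 0, -0.1, -0.01, 0, 0, -1, 0.12, -0.01, -0.11, -0.01, 0.01, 0, -1, 0.12, 0, -0.11, -0.02, 0, 0.01, -1, 0.12, 0, -0.1, -0.01, 0.01, 0, -1, 0.12, 0, -0.11, -0.01, 0.01, 0, -1]
max 0.13 end [ 0.5576 -0.2073  0.0362] 0.02
```

View pics/s7.png

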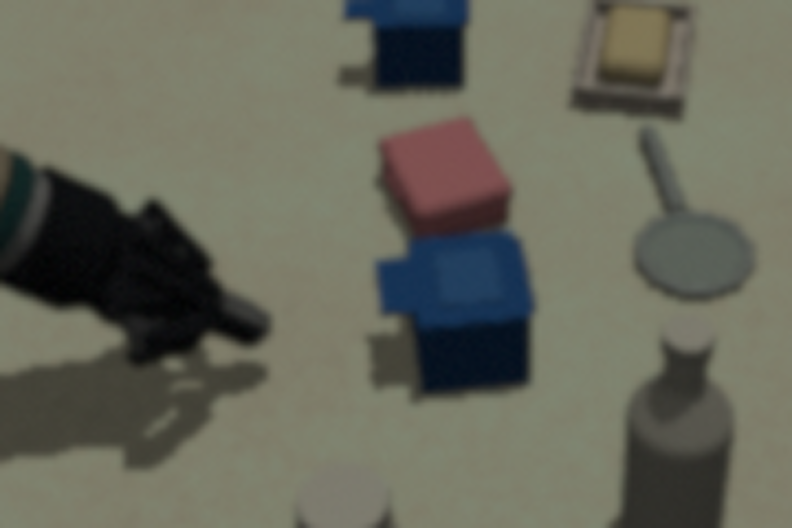

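The fingertip at (265,325) is low in front of the lip, whose edge is at (380,285). Now I'll slide it under the lip.

carry_out(deltas=[0.12, 0, -0.1, 0, 0, 0, -1, 0.12, 0, -0.11, 0, 0, 0, -1, 0.12, 0, -0.1, 0, 0, 0, -1, 0.12, 0, -0.1, 0, 0, 0, -1, 0.12, 0, -0.11, 0, 0, 0, -1, 0.12, 0, -0.1, 0, 0, 0, -1, 0.12, 0, -0.1, 0, 0, 0, -1, 0.12, 0, -0.1, 0, 0, 0, -1, 0, 0, 0, 0, 0, 0, -1])

```text
clock: 15.58
position: [0.5572, -0.2079, 0.0369]
ee_rot: [-0.008, 0.939, -0.021, -0.342]
contact_force: [-0.3, -0.3, -0.2]
width: -0.0002
```

```bash
cat > arc.py <<'E'
from k import *
def tipoff(): # corner offset from TCP in box frame
    return .011*np.array([np.cos(np.radians(50)),0,np.sin(np.radians(50))])
def loc(p):
    a=np.radians(-2.5); d=p[:2]-np.array([.6107,-.2098]); return np.array([d@[np.cos(a),np.sin(a)],d@[-np.sin(a),np.cos(a)],p[2]])
def info(p):
    c=loc(p)+tipoff(); v=c-[.035,0,.058]; return c, np.hypot(v[0],v[2]), np.degrees(np.arctan2(v[2],-v[0]))
def arc(p,r,th1,rad,n):
    c,r0,t0=info(p); F=frame(-2.5,50)*FL; out=[]
    for i in range(1,n+1):
        t=np.radians(t0+(th1-t0)*i/n); rr=r0+(rad-r0)*i/n
        tgt=bx("w",np.array([.035-rr*np.cos(t),loc(p)[1] if 0 else 0,.058+rr*np.sin(t)])-tipoff())
        d=np.round(r.as_matrix().T@(tgt-p)/.06,2); out.append([*d,0,0,0,-1]); p=p+r.apply(d*.06)
    out=np.array(out)+0.
    for k in range(0,n,10): print("["+", ".join("%g"%v for v in out[k:k+10].ravel())+"]")
    print("max",abs(out[:,:6]).max(),"end",p.round(4),info(p))
E
python3 - <<'E'
from arc import *
from rig import eyes
s,p,r=pose(); print(s["clock"],p,loc(p),info(p),s["contact_force"]); print(r.as_matrix().round(3))
d=eyes.get_image("side"); cv2.imwrite("pics/s8.png",cv2.resize(d["color"][180:300,150:330,::-1],(792,528),interpolation=cv2.INTER_CUBIC))
arc(p,r,106,.080,26)
E
```

```text
15.575 [ 0.55716995 -0.20785728  0.03688951] [-0.05356384 -0.00039408  0.03688951] (array([-0.04649318, -0.00039408,  0.045316  ]), np.float64(0.08247437233970636), np.float64(-8.84681297716681)) [-0.2746245  -0.27322577 -0.21134403]
[[ 0.765 -0.045 -0.642]
 [-0.034 -0.999  0.03 ]
 [-0.643 -0.001 -0.766]]
[-0.08, -0.01, -0.07, 0, 0, 0, -1, -0.07, 0, -0.08, 0, 0, 0, -1, -0.06, 0, -0.09, 0, 0, 0, -1, -0.06, 0, -0.09, 0, 0, 0, -1, -0.05, 0, -0.09, 0, 0, 0, -1, -0.04, 0, -0.1, 0, 0, 0, -1, -0.03, 0, -0.1, 0, 0, 0, -1, -0.03, 0, -0.1, 0, 0, 0, -1, -0.02, 0, -0.1, 0, 0, 0, -1, -0.01, 0, -0.1, 0, 0, 0, -1]
[0, 0, -0.11, 0, 0, 0, -1, 0, 0, -0.1, 0, 0, 0, -1, 0.02, 0, -0.11, 0, 0, 0, -1, 0.02, 0, -0.1, 0, 0, 0, -1, 0.03, 0, -0.1, 0, 0, 0, -1, 0.03, 0, -0.1, 0, 0, 0, -1, 0.05, 0, -0.09, 0, 0, 0, -1, 0.05, 0, -0.09, 0, 0, 0, -1, 0.05, 0, -0.09, 0, 0, 0, -1, 0.07, 0, -0.08, 0, 0, 0, -1]
[0.07, 0, -0.08, 0, 0, 0, -1, 0.07, 0, -0.07, 0, 0, 0, -1, 0.08, 0, -0.06, 0, 0, 0, -1, 0.09, 0, -0.06, 0, 0, 0, -1, 0.09, 0, -0.05, 0, 0, 0, -1, 0.09, 0, -0.04, 0, 0, 0, -1]
max 0.11 end [ 0.6604 -0.212   0.1264] (array([5.68461191e-02, 4.73035664e-06, 1.34829969e-01]), np.float64(0.07987550978796593), np.float64(105.87276854564752))
```

View pics/s8.png

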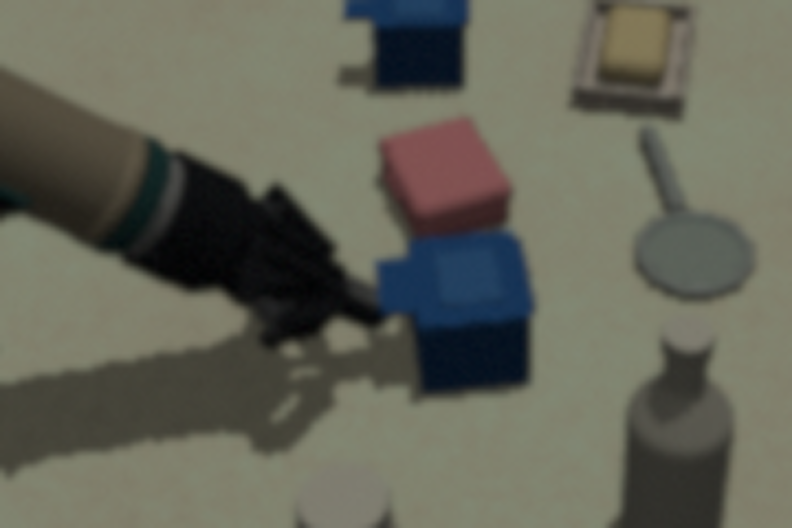

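The fingertip at (380,315) is under the lip (edge at 380,285), with no contact force. Next is the first part of the lifting arc.

carry_out(deltas=[-0.08, 0, -0.07, 0, 0, 0, -1, -0.07, 0, -0.08, 0, 0, 0, -1, -0.06, 0, -0.09, 0, 0, 0, -1, -0.06, 0, -0.09, 0, 0, 0, -1, -0.05, 0, -0.09, 0, 0, 0, -1, -0.04, 0, -0.1, 0, 0, 0, -1, -0.03, 0, -0.1, 0, 0, 0, -1])

```text
clock: 16.5
position: [0.5626, -0.2081, 0.0808]
ee_rot: [-0.008, 0.939, -0.021, -0.342]
contact_force: [-0.3, 0.8, 0.1]
width: -0.0002
```

```bash
python3 - <<'E'
from arc import *
from rig import eyes
s,p,r=pose(); print(s["clock"],p,loc(p),info(p),s["contact_force"]); 
d=eyes.get_image("side"); cv2.imwrite("pics/s9.png",cv2.resize(d["color"][180:300,150:330,::-1],(792,528),interpolation=cv2.INTER_CUBIC))
arc(p,r,106,.080,20)
E
```

```text
16.5 [ 0.56258713 -0.20812994  0.0807668 ] [-0.04813993 -0.00043018  0.0807668 ] (array([-0.04106926, -0.00043018,  0.08919329]), np.float64(0.08221650689880404), np.float64(22.296781795700745)) [-0.27309632  0.78171118  0.07253189]
[-0.03, -0.01, -0.1, 0, 0, 0, -1, -0.01, 0, -0.1, 0, 0, 0, -1, -0.01, 0, -0.09, 0, 0, 0, -1, -0.01, 0, -0.1, 0, 0, 0, -1, 0.01, 0, -0.1, 0, 0, 0, -1, 0.01, 0, -0.1, 0, 0, 0, -1, 0.02, 0, -0.1, 0, 0, 0, -1, 0.02, 0, -0.1, 0, 0, 0, -1, 0.03, 0, -0.09, 0, 0, 0, -1, 0.04, 0, -0.09, 0, 0, 0, -1]
[0.05, 0, -0.09, 0, 0, 0, -1, 0.05, 0, -0.08, 0, 0, 0, -1, 0.06, 0, -0.08, 0, 0, 0, -1, 0.06, 0, -0.08, 0, 0, 0, -1, 0.07, 0, -0.07, 0, 0, 0, -1, 0.07, 0, -0.06, 0, 0, 0, -1, 0.08, 0, -0.06, 0, 0, 0, -1, 0.08, 0, -0.06, 0, 0, 0, -1, 0.08, 0, -0.04, 0, 0, 0, -1, 0.09, 0, -0.05, 0, 0, 0, -1]
max 0.1 end [ 0.6607 -0.2121  0.1268] (array([ 5.71442999e-02, -7.27670009e-05,  1.35195986e-01]), np.float64(0.08030934070502069), np.float64(106.00597143103457))
```

View pics/s9.png

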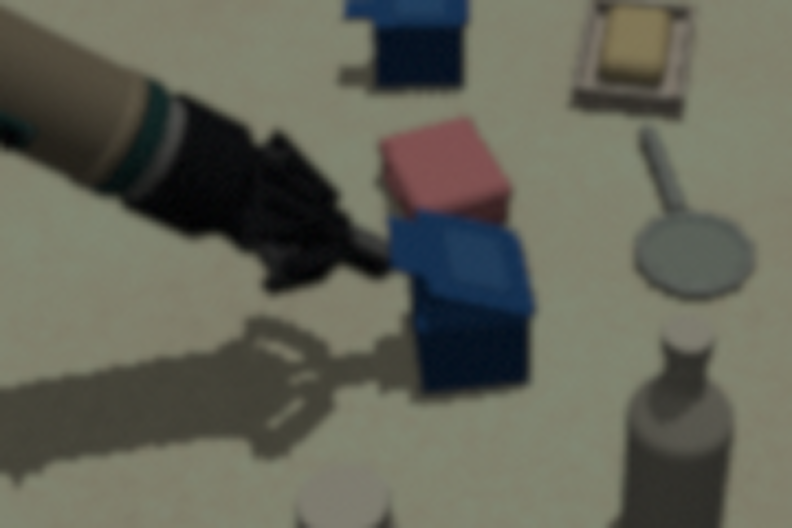

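The lid is lifting, with its lip at (400,225) riding on the fingertip, and the box hasn't moved. I'll carry on along the arc.

carry_out(deltas=[-0.03, 0, -0.1, 0, 0, 0, -1, -0.01, 0, -0.1, 0, 0, 0, -1, -0.01, 0, -0.09, 0, 0, 0, -1, -0.01, 0, -0.1, 0, 0, 0, -1, 0.01, 0, -0.1, 0, 0, 0, -1, 0.01, 0, -0.1, 0, 0, 0, -1, 0.02, 0, -0.1, 0, 0, 0, -1, 0.02, 0, -0.1, 0, 0, 0, -1, 0.03, 0, -0.09, 0, 0, 0, -1, 0.04, 0, -0.09, 0, 0, 0, -1])

```text
clock: 17.8
position: [0.6034, -0.21, 0.1223]
ee_rot: [-0.008, 0.939, -0.021, -0.342]
contact_force: [0.5, 0.1, 0.0]
width: 0.0003
```

carry_out(deltas=[0.05, 0, -0.09, 0, 0, 0, -1, 0.05, 0, -0.08, 0, 0, 0, -1, 0.06, 0, -0.08, 0, 0, 0, -1, 0.06, 0, -0.08, 0, 0, 0, -1, 0.07, 0, -0.07, 0, 0, 0, -1, 0.07, 0, -0.06, 0, 0, 0, -1, 0.08, 0, -0.06, 0, 0, 0, -1])

```text
clock: 18.68
position: [0.6436, -0.2119, 0.129]
ee_rot: [-0.009, 0.939, -0.021, -0.342]
contact_force: [-0.6, 0.0, -0.1]
width: 0.0002
```

```bash
python3 - <<'E'
from arc import *
from rig import eyes
s,p,r=pose(); print(s["clock"],p,loc(p),info(p),s["contact_force"]); 
d=eyes.get_image("side"); cv2.imwrite("pics/s10.png",cv2.resize(d["color"][180:300,150:330,::-1],(792,528),interpolation=cv2.INTER_CUBIC))
E
```

```text
18.675 [ 0.64360751 -0.21189191  0.12896956] [ 0.03296743 -0.00065451  0.12896956] (array([ 0.0400381 , -0.00065451,  0.13739604]), np.float64(0.07955573042251489), np.float64(93.6308517476091)) [-0.56666099  0.02643486 -0.13354395]
```

View pics/s10.png

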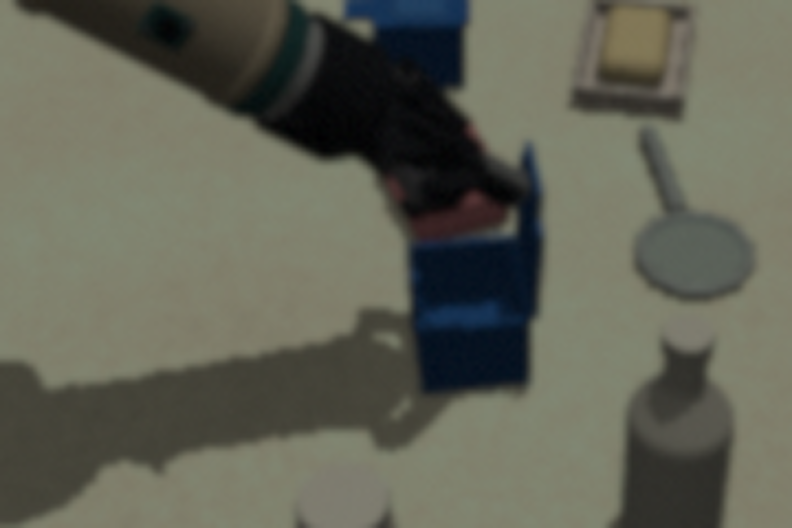

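The lid, from (530,150) to (535,310), is upright against the fingertip. I'll nudge it a few millimetres past upright.

carry_out(deltas=[0.08, 0, -0.06, 0, 0, 0, -1, 0.08, 0, -0.05, 0, 0, 0, -1, 0.08, 0, -0.05, 0, 0, 0, -1, 0, 0, 0, 0, 0, 0, -1, 0, 0, 0, 0, 0, 0, -1])

```text
clock: 19.35
position: [0.6604, -0.2126, 0.127]
ee_rot: [-0.009, 0.939, -0.021, -0.342]
contact_force: [0.3, -0.0, 0.2]
width: 0.0
```

```bash
cat > see.py <<'E'
import sys
from arc import *
from rig import eyes
s,p,r=pose(); print(s["clock"],p,info(p),s["contact_force"]); 
d=eyes.get_image("side"); cv2.imwrite(f"pics/{sys.argv[1]}.png",cv2.resize(d["color"][180:300,150:330,::-1],(792,528),interpolation=cv2.INTER_CUBIC))
P=cloud(d)[d["z_map"]>0]; col=d["color"][d["z_map"]>0].astype(int)
L=np.array([loc(x) for x in P[(P[:,0]>.6)&(P[:,0]<.72)&(abs(P[:,1]+.21)<.042)&(P[:,2]>.075)&(P[:,2]<.16)&(col[:,2]>col[:,0]+12)]])
if len(L)>5: print("lid",len(L),np.polyfit(L[:,2],L[:,0],1),L.min(0).round(3),L.max(0).round(3))
E
python3 see.py s11
```

```text
19.35 [ 0.6603765  -0.2125533   0.12701313] (array([ 0.05681998, -0.00058382,  0.13543962]), np.float64(0.08045499109029353), np.float64(105.73611736199052)) [ 0.27685596 -0.01272889  0.23103139]
lid 227 [0.38808056 0.01020609] [ 0.036 -0.039  0.075] [0.069 0.032 0.145]
```

View pics/s11.png

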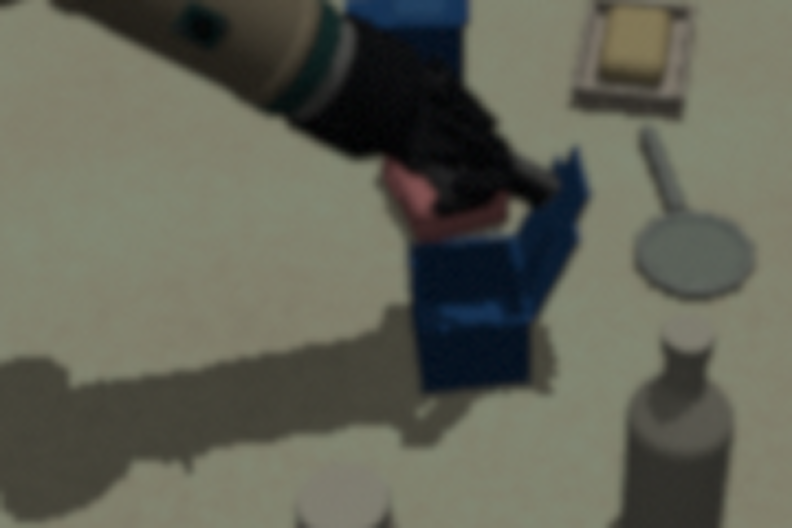

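The wide lid has fallen back to its stop, leaning about 21°, with its tip at (575,155). I'll withdraw back and up along the finger.

carry_out(deltas=[-0.15, 0, 0, 0, 0, 0, -1, -0.3, 0, 0, 0, 0, 0, -1, -0.4, 0, 0, 0, 0, 0, -1, -0.4, 0, 0, 0, 0, 0, -1, -0.4, 0, 0, 0, 0, 0, -1, -0.4, 0, 0, 0, 0, 0, -1, 0, 0, 0, 0, 0, 0, -1, 0, 0, 0, 0, 0, 0, -1])

```text
clock: 20.4
position: [0.5663, -0.2086, 0.2063]
ee_rot: [-0.008, 0.939, -0.021, -0.342]
contact_force: [-0.4, 0.7, -0.9]
width: -0.0
```

```bash
python3 see.py s12; python3 - <<'E'
from h import *; from rig import eyes, readout; import pickle
print(readout.get_state()["qpos"].round(3))
d=eyes.get_image("top"); d0=pickle.load(open("top0.pkl","rb"))
cv2.imwrite("pics/t12.png",cv2.resize(d["color"][:,:,::-1],(768,576)))
for dd in(d0,d):
    P=cloud(dd); m=blue(dd)
    for nm,y in (("mid",.204),("nar",.078),("wide",-.21)):
        Q=P[m]; Q=Q[(abs(Q[:,1]-y)<.055)&(abs(Q[:,2]-.06)<.007)&(Q[:,0]<.69)]
        if len(Q)>5: print(nm,[np.round(v,4) for v in cv2.minAreaRect(Q[:,:2].astype(np.float32))],Q[:,2].max().round(3))
E
```

```text
20.4 [ 0.56633009 -0.20859815  0.20630946] (array([-0.03730944, -0.00073468,  0.21473595]), np.float64(0.17261174005387522), np.float64(65.2339705804173)) [-0.44206071  0.67632586 -0.86582339]
lid 249 [0.40139657 0.00912498] [ 0.039 -0.04   0.075] [0.069 0.032 0.144]
[-0.799  0.102  2.187  1.35   0.568 -0.282]
mid [array([0.633 , 0.2042]), array([0.0593, 0.0936]), np.float64(82.2099)] 0.067
nar [array([0.6263, 0.0773]), array([0.0438, 0.0722]), np.float64(79.7292)] 0.066
wide [array([ 0.5999, -0.2083]), array([0.0761, 0.0942]), np.float64(86.552)] 0.067
mid [array([0.6327, 0.2041]), array([0.0595, 0.0939]), np.float64(83.168)] 0.066
nar [array([0.6161, 0.0795]), array([0.0431, 0.0938]), np.float64(79.5468)] 0.067
wide [array([ 0.6106, -0.2094]), array([0.0758, 0.0736]), np.float64(86.7927)] 0.065
```

View pics/s12.png

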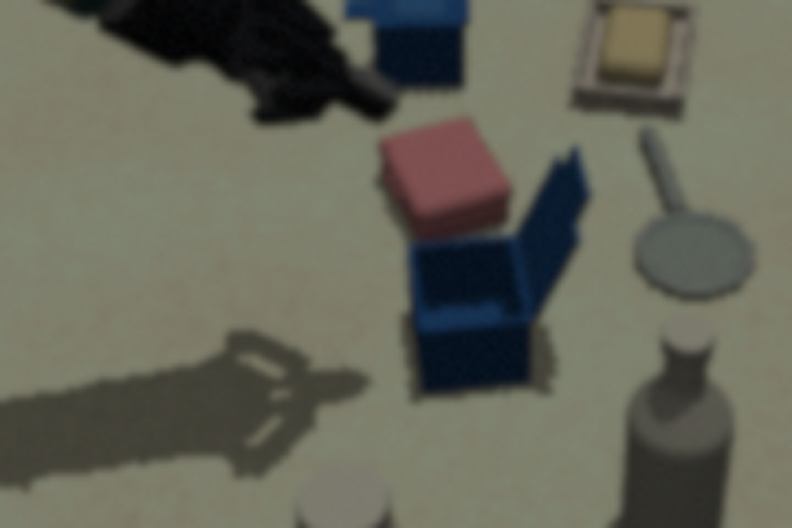

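View pics/t12.png

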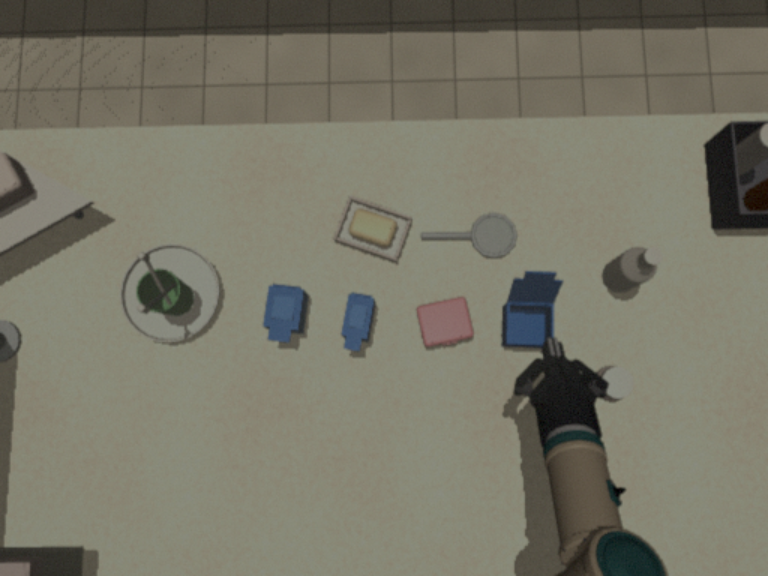

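Both views show the narrow lid shut at (358,320), the wide lid open at (535,290), and the middle box still shut. The boxes are within about 1 mm of where they started, and the arm is clear. Handing in.

```bash
python3 -c "
from rig import job
print(job.sign_off())"
```

```text
the job is handed in; nothing more can be done
None
```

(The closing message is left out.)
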